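Power up the games-room sound system in order

ROBOT

A 7-joint arm with a two-finger parallel gripper is mounted at the origin on the work surface. World frame = base frame: x ahead of the robot, y to its left, z up, the work surface at z = 0. Lengths are in m, angles in rad, forces in N, time in s.
With the tool pointing down it reaches from about 0.425 to 0.825 m from the base axis. Payload 3.6 kg.
Tool frame: the origin (TCP) lies between the finger pads; the fingertips stand 14 mm ahead of it and the grasp point (between the pads) lies 5 mm behind it; x points along the fingers, y is the direction in which the jaws open and shut, and the axes are right-handed (so a half turn about x gives the same grasp; the last joint's range is limited). The gripper opens to 93 mm and grips with 3 to 60 N. Pads are 15 mm wide; open, the fingers measure 128 mm over their backs; the gripper's body (75 mm by 188 mm) begins 65 mm behind the grasp point.
Start: joints at [-1.157, 0.615, -0.013, 1.423, 0.008, 1.103, -0.04], TCP at [0.277, 0.588, 0.233] pointing down, gripper open.
Joint ranges: [-3.12, 3.12], [-0.3, 2.06], [-1.34, 1.32], [0.26, 2.42], [-1.36, 4.5], [0.01, 1.98], [-2.84, 2.84]. Speed limits (rad/s): [2.79, 2.79, 3.14, 3.14, 3.14, 3.14, 3.14].

INTERFACE

Orientations are given as [roll, pitch, yaw] about the fixed x, y, z axes, in that order (R = Rz(yaw) Ry(pitch) Rx(roll)).
In Python, from workcell import bot, eyes, ticket gives the robot as it stands.
- The arm moves only by the tool step_arm, never from a script. Its argument "deltas" is a list of rows, each an object of numbers: "grip": the opening, from 0 (shut) to 1 (fully open); "dx", "dy", "dz": the shift along the tool's x, y, z in cm; "twist": the turn about the tool's x in rad. A call has 1 to 5 rows; each row shifts and turns the commanded pose from where the row before left it, along the tool's axes as they then stand; what a row does not reach is not made up. A row lasts 1/8 s, in which the tool goes at most 62.5 mm and 10.7 degrees, less where a joint would pass 70% of its speed; a pose out of reach is approached as far as the arm can. A call is refused whole if a number of a shift passes 6.25 or a number of a turn 0.188, either way. A call with a gripper value outside its range is refused whole. The fingers move at their own pace and stop on an object; "force" is the grip in N (left out, the last holds). Time passes only in rows, so rows that do not move let the fingers close. It gives the time, the measured TCP pose, the force and the opening at its end, in the units of the state.
- bot.read_state(): the state, without advancing time (a new reading comes with each control period).
- eyes.snapshot(name): name is "scene" or "top" or "wrist"; returns a dict with "color" (420x560x3 uint8, red, green, blue), "depth" (420x560 float32, m along the optical axis (not along the pixel's ray), 0 where there is no reading), "camera_matrix" (3x3 intrinsics, pixels), "cam_to_world" (4x4, takes a point from camera to world coordinates); the wrist camera has in their place "hand_eye" (4x4, takes a point from camera to tool coordinates, whose origin is the TCP and whose axes are the tool frame's). Camera axes: x right, y up, looking along -z (the intrinsics and any distortion apply to the point x, -y, -z); pixel columns grow to the right and rows downward; lengths in m; the calibration is good to about 2 mm. A picture is of the moment at which its call begins: read the wrist's pose just before it.
- ticket.hand_in(): hands the job in, once; it reports no verdict.
The state is a dict: "time_s": time; "joint_pos": joint angles; "qvel": joint speeds; "tau": joint torques, N m; "tcp_pos": TCP position; "orientation": TCP orientation; "contact_force": force on the tool from outside, world axes, zero at the start; "torque": the same for the moment, N m; "grip_width": opening from 0.0 (shut) to 1.0 (fully open).
Only numpy, scipy, OpenCV 4.12 (cv2) and the standard library are available. Lean on these libraries where they do the work, as an engineer would, in place of code of your own. Each camera call takes 0.05 s, during which the arm holds its last target. There are 200 camera calls.

TASK

Switch on the games-room sound system in the safe order: with closed fingertips, press the round switch on top of the music player first (green), then the mixer's (yellow), and the power amplifier's (red) last. Press each lightly, straight down, until it is fully in and stays there. Do not pick up or shove the units, and leave the cue chalk, the tumbler and the bowl where they are.

Things in the scene. Friction and masses are not known exactly. Their poses are not given: they have to be found in the camera images.
- player: music player, a loose white box 120 (x) x 130 (y) x 45 mm high, about 0.6 kg, with a black strip display on top; round green switch on top, its centre 20 mm from the box's centre towards -x. Origin: centre of the underside; z up.
- mixer: mixer, a loose black box with wooden cheeks, 140 (x) x 179 (y) x 50 mm high, about 0.95 kg, with small knobs 12 mm high over the +x half and three white faders 8 mm high on the -x, -y part; round yellow switch on top, centre at x -35, y +50 mm. Origin: centre of the underside; z up.
- amp: power amplifier, a loose aluminium box 140 (x) x 172 (y, over the dark side fins) x 65 mm high, about 1.4 kg, black volume dial on its -x face; round red switch on top, centre at x -30, y -45 mm. The chalk lies on top of it. Origin: centre of the underside; z up.
- player_cap (a point): centre of the flat top of the music player's green switch cap, on its axis; it goes down with the cap. Switch out, it is 61 mm above the counter; cap 32 mm across in a dark 42 mm bezel ring 4 mm high.
- mixer_cap (a point): centre of the flat top of the mixer's yellow switch cap, on its axis; it goes down with the cap. Switch out, it is 66 mm above the counter; cap 32 mm across in a dark 42 mm bezel ring 4 mm high.
- amp_cap (a point): centre of the flat top of the power amplifier's red switch cap, on its axis; it goes down with the cap. Switch out, it is 81 mm above the counter; cap 32 mm across in a dark 42 mm bezel ring 4 mm high.
- player_switch (a joint): travel of the music player's green push switch: 0 = fully out (off), 0.008 m = fully in (on), straight down. No spring: about 2.5 N of even friction, and it stays wherever it is left; fully in, the cap still stands 4 mm above its bezel and 8 mm above the unit's top.
- mixer_switch (a joint): travel of the mixer's yellow push switch: 0 = fully out (off), 0.008 m = fully in (on), straight down. No spring: about 2.5 N of even friction, and it stays wherever it is left; fully in, the cap still stands 4 mm above its bezel and 8 mm above the unit's top.
- amp_switch (a joint): travel of the power amplifier's red push switch: 0 = fully out (off), 0.008 m = fully in (on), straight down. No spring: about 2.5 N of even friction, and it stays wherever it is left; fully in, the cap still stands 4 mm above its bezel and 8 mm above the unit's top.
- chalk: blue cue chalk cube, 22 mm, loose on top of the amplifier, at least 80 mm from its switch. Origin: centre of the underside.
- tumbler: amber glass tumbler, 72 mm across, 90 mm high, standing on the counter beyond the units. Origin: centre of the underside.
- bowl: blue ceramic bowl, 120 mm across, 50 mm high, on the counter beyond the units. Origin: centre of the underside.
Mind the look-alikes: they are no part of the job. What is shaped like the amp but blue or pink is not meant.

How it is judged:
On the way, in this order (a step that is already met when the one before it is completed fails the run):
1. the music player's switch is pressed in (value of joint player_switch above 0.0055 m), for 0.1 s.
2. the mixer's switch is pressed in (value of joint mixer_switch above 0.0055 m), for 0.1 s.
3. the power amplifier's switch is pressed in (value of joint amp_switch above 0.0055 m), for 0.1 s.
At the end, for the whole second after the job is handed in: all three switches are in (more than 5.5 of their 8 mm); the units stand flat, at rest and within 20 mm of where they stood; the chalk, tumbler and bowl are within 25 mm of where they were (value of joint each of player_switch, mixer_switch, amp_switch above 0.0055 m and distance of each of player, mixer, amp from where it was at the start of the episode below 0.02 m and angle between each of player, mixer, amp's own z axis and vertical below 0.05 rad and linear speed of each of player, mixer, amp below 0.02 m/s and distance of each of chalk, tumbler, bowl from where it was at the start of the episode below 0.025 m); the robot touches nothing.
It fails at once if the mixer's switch is pressed (over 3 mm) before the player's is in (value of joint mixer_switch above 0.003 m and value of joint player_switch below 0.0055 m).
It fails at once if the amplifier's switch is pressed (over 3 mm) before the mixer's is in (value of joint amp_switch above 0.003 m and value of joint mixer_switch below 0.0055 m).
It fails at once if a unit is pressed harder than 25 N (contact force between the arm and player above 25 N or contact force between the arm and mixer above 25 N or contact force between the arm and amp above 25 N).
It fails at once if a unit is shoved or lifted more than 20 mm (distance of any of player, mixer, amp from where it was at the start of the episode above 0.02 m).
It fails at once if the chalk, tumbler or bowl is shifted or lifted more than 25 mm (distance of any of chalk, tumbler, bowl from where it was at the start of the episode above 0.025 m).
It also fails if it takes over 48 s, if anything falls off the work surface, if the arm or the gripper's body presses on something with over 40 N, if the wrist force passes 120 N, or if a joint passes its speed limit or range.

## Working session

There is one attempt and no reset: what is moved stays moved. The work goes in short steps, Python scripts to look and compute and a tool call to move; the robot and the scene stay as the last step left them, time stands still between calls to the robot, and variables do not carry over. Pictures are saved under pics/ and viewed, about 8 in all and at most 12, crops included, and the job is handed in when it is done.

Besides the shell and the picture viewer there is one more tool, called by a JSON object that holds its "op" and its "data", one argument or row to a line. step_arm: Moves the arm, as the interface text tells. Its arguments: {"type":"object","properties":{"deltas":{"type":"array","items":{"type":"object","properties":{"grip":{"type":"number"},"dx":{"type":"number"},"dy":{"type":"number"},"dz":{"type":"number"},"twist":{"type":"number"}}}},"force":{"type":"number"}},"required":["deltas"]}

```bash
mkdir -p pics; python3 - <<'E'
from workcell import bot, eyes
import cv2,numpy as np,pickle
s=bot.read_state();print({k:np.round(v,3).tolist() for k,v in s.items()})
o={}
for n in ("scene","top"):
    d=eyes.snapshot(n);o[n]=d;cv2.imwrite(f"pics/{n}0.png",d["color"][:,:,::-1]);print(n,d["camera_matrix"].tolist(),np.round(d["cam_to_world"],3).tolist(),d.keys())
pickle.dump(o,open("o.pkl","wb"))
E
```

```text
{'time_s': 0.0, 'joint_pos': [-1.157, 0.616, -0.013, 1.425, 0.008, 1.103, -0.04], 'qvel': [0.0, -0.0, 0.001, 0.001, 0.001, 0.001, 0.0], 'tau': [0.001, -45.895, 0.209, -16.574, -0.061, 0.021, 0.0], 'tcp_pos': [0.276, 0.587, 0.232], 'orientation': [-1.556, 1.568, -1.996], 'contact_force': [-0.119, -1.016, 0.229], 'torque': [0.051, -0.01, -0.001], 'grip_width': 0.999}
scene [[489.3728178389083, 0.0, 276.93014433533705], [0.0, 489.3728178389083, 212.98887819893417], [0.0, 0.0, 1.0]] [[0.229, -0.731, 0.643, 1.328], [0.973, 0.182, -0.14, -0.104], [-0.015, 0.658, 0.753, 1.028], [0.0, 0.0, 0.0, 1.0]] dict_keys(['color', 'depth', 'camera_matrix', 'cam_to_world'])
top [[388.97065275563847, 0.0, 280.09501869479857], [0.0, 388.97065275563847, 205.25492862543206], [0.0, 0.0, 1.0]] [[-0.025, 0.992, -0.121, 0.384], [-1.0, -0.024, 0.011, 0.094], [0.008, 0.122, 0.993, 1.345], [0.0, 0.0, 0.0, 1.0]] dict_keys(['color', 'depth', 'camera_matrix', 'cam_to_world'])
```

View pics/top0.png

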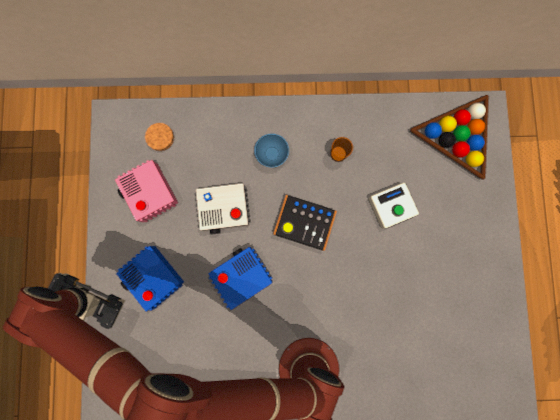

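View pics/scene0.png

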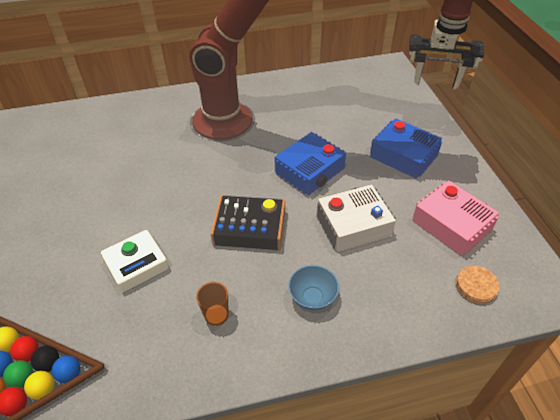

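The top view shows the green cap at about (398,210), the yellow at (288,228), and the real (white) amp's red cap at (236,213) with the chalk at (207,197). The scene view shows the same caps at (129,247), (269,205) and (336,203). Next I cast rays onto the cap-height planes.

```bash
cat > h.py <<'E'
import cv2,numpy as np
from scipy.spatial.transform import Rotation as Ro
H=dict(player=.061,mixer=.066,amp=.081)
RNG=dict(player=[(45,85)],mixer=[(23,35)],amp=[(0,7),(173,180)])
def caps(img,name,near=None,r=25):
    hsv=cv2.cvtColor(img,cv2.COLOR_RGB2HSV)
    m=sum(cv2.inRange(hsv,(a,140,70),(b,255,255)) for a,b in RNG[name])
    n,l,st,c=cv2.connectedComponentsWithStats(m.astype(np.uint8))
    return [(c[i],st[i,4],st[i,:4].tolist()) for i in range(1,n) if st[i,4]>30 and (near is None or np.hypot(*(c[i]-near))<r)]
def ray(uv,K,T,z):
    p=np.linalg.inv(K)@[*uv,1.]; d=T[:3,:3]@[p[0],-p[1],-p[2]]
    o=T[:3,3]; return o+d*(z-o[2])/d[2]
def tcpT(s):
    T=np.eye(4);T[:3,:3]=Ro.from_euler('xyz',s['orientation']).as_matrix();T[:3,3]=s['tcp_pos'];return T
E
python3 - <<'E'
from h import *;import pickle
from workcell import bot
o=pickle.load(open('o.pkl','rb'))
N=dict(top=dict(player=(398,210),mixer=(288,228),amp=(236,213)),scene=dict(player=(129,247),mixer=(269,205),amp=(336,203)))
for v in N:
  d=o[v]
  for n,uv in N[v].items():
    for c,a,b in caps(d['color'],n,np.array(uv),12): print(v,n,c.round(1),a,b,ray(c,d['camera_matrix'],d['cam_to_world'],H[n]-.002).round(4))
print(tcpT(bot.read_state()).round(3))
E
```

```text
top player [398.1 209.7] 68 [394, 205, 9, 10] [ 0.5175 -0.3134  0.059 ]
top mixer [287.5 227.1] 85 [283, 222, 10, 11] [0.4683 0.0572 0.064 ]
top amp [235.2 213.1] 81 [230, 209, 11, 10] [0.517  0.2272 0.079 ]
scene player [127.9 246. ] 87 [122, 242, 13, 9] [ 0.5165 -0.311   0.059 ]
scene mixer [268.5 203.9] 106 [263, 199, 12, 12] [0.4672 0.0603 0.064 ]
scene amp [335.8 202.5] 101 [330, 198, 12, 10] [0.5184 0.2297 0.079 ]
[[-0.001  0.426  0.905  0.276]
 [-0.002  0.905 -0.426  0.588]
 [-1.    -0.002  0.     0.232]
 [ 0.     0.     0.     1.   ]]
```

{"op": "step_arm", "data": {
  "deltas": [
    {"grip":0,"dy":-2.8,"dz":3.2},
    {"grip":0,"dy":-2.8,"dz":3.2},
    {"grip":0,"dy":-2.8,"dz":3.2},
    {"grip":0,"dy":-2.8,"dz":3.2},
    {"grip":0,"dy":-2.8,"dz":3.2}
  ],
  "force": 10
}}

```text
schema error: expected keys grip, dx, dy, dz, twist
```

{"op": "step_arm", "data": {
  "deltas": [
    {"grip":0,"dy":-2.8,"dz":3.2},
    {"grip":0,"dy":-2.8,"dz":3.2},
    {"grip":0,"dy":-2.8,"dz":3.2},
    {"grip":0,"dy":-2.8,"dz":3.2},
    {"grip":0,"dy":-2.8,"dz":3.2}
  ]
}}

```text
schema error: expected keys grip, dx, dy, dz, twist
```

{"op": "step_arm", "data": {
  "deltas": [
    {"grip":0,"dy":-3.6,"dz":2.3},
    {"grip":0,"dy":-3.6,"dz":2.3},
    {"grip":0,"dy":-3.6,"dz":2.3},
    {"grip":0,"dy":-3.6,"dz":2.3},
    {"grip":0,"dy":-3.6,"dz":2.3}
  ]
}}

```text
schema error: expected keys grip, dx, dy, dz, twist
```

All five keys are needed in each row.

{"op": "step_arm", "data": {
  "deltas": [
    {"grip":0,"dx":0,"dy":-2.8,"dz":3.2,"twist":0},
    {"grip":0,"dx":0,"dy":-2.8,"dz":3.2,"twist":0},
    {"grip":0,"dx":0,"dy":-2.8,"dz":3.2,"twist":0},
    {"grip":0,"dx":0,"dy":-2.8,"dz":3.2,"twist":0},
    {"grip":0,"dx":0,"dy":-2.8,"dz":3.2,"twist":0}
  ],
  "force": 10
}}

```text
time_s: 0.72
tcp_pos: [0.3622, 0.3917, 0.2323]
orientation: [-1.629, 1.57, -2.069]
contact_force: [-0.4, -0.5, -0.3]
grip_width: 0.509
```

{"op": "step_arm", "data": {
  "deltas": [
    {"grip":0,"dx":0,"dy":-2.8,"dz":3.2,"twist":0},
    {"grip":0,"dx":0,"dy":-2.8,"dz":3.2,"twist":0},
    {"grip":0,"dx":0,"dy":-2.8,"dz":3.2,"twist":0},
    {"grip":0,"dx":0,"dy":-2.8,"dz":3.2,"twist":0},
    {"grip":0,"dx":0,"dy":-2.8,"dz":3.2,"twist":0}
  ]
}}

```text
time_s: 1.35
tcp_pos: [0.4472, 0.1971, 0.2324]
orientation: [-2.27, 1.57, -2.71]
contact_force: [-0.7, -0.0, 0.2]
grip_width: 0.012
```

{"op": "step_arm", "data": {
  "deltas": [
    {"grip":0,"dx":0,"dy":-3.6,"dz":2.3,"twist":0},
    {"grip":0,"dx":0,"dy":-3.6,"dz":2.3,"twist":0},
    {"grip":0,"dx":0,"dy":-3.6,"dz":2.3,"twist":0},
    {"grip":0,"dx":0,"dy":-3.6,"dz":2.3,"twist":0},
    {"grip":0,"dx":0,"dy":-3.6,"dz":2.3,"twist":0}
  ]
}}

```text
time_s: 1.98
tcp_pos: [0.4743, -0.0146, 0.2324]
orientation: [-2.784, 1.57, 3.06]
contact_force: [0.4, 1.6, 0.8]
grip_width: 0.003
```

{"op": "step_arm", "data": {
  "deltas": [
    {"grip":0,"dx":0,"dy":-3.6,"dz":2.3,"twist":0},
    {"grip":0,"dx":0,"dy":-3.6,"dz":2.3,"twist":0},
    {"grip":0,"dx":0,"dy":-3.6,"dz":2.3,"twist":0},
    {"grip":0,"dx":0,"dy":-3.6,"dz":2.3,"twist":0},
    {"grip":0,"dx":0,"dy":0,"dz":0,"twist":0}
  ]
}}

```text
time_s: 2.6
tcp_pos: [0.4956, -0.1871, 0.2322]
orientation: [-1.506, 1.568, -1.953]
contact_force: [-0.3, 0.6, 0.3]
grip_width: 0.005
```

```bash
cat > w.py <<'E'
import sys;from h import *
from workcell import bot,eyes
def tool(target):  # remaining shift in tool cm: x (down, tip to cap), y, z
    s=bot.read_state();T=tcpT(s);tip=T[:3,3]+.014*T[:3,0]
    return (T[:3,:3].T@(target-tip)*100).round(2)
def look(n,pic=None):
    s=bot.read_state();T=tcpT(s);d=eyes.snapshot("wrist")
    if pic: cv2.imwrite(f"pics/{pic}.png",d['color'][:,:,::-1])
    for c,a,b in caps(d['color'],n):
        if a>150:
            p=ray(c,d['camera_matrix'],T@d['hand_eye'],H[n]);print(n,c.round(),a,b,p.round(4),'shift',tool(p))
    print(T.round(3).tolist(),s['contact_force'])
look(*sys.argv[1:])
E
python3 w.py player w1
```

```text
[[-0.001, 0.432, 0.902, 0.496], [-0.002, 0.902, -0.432, -0.187], [-1.0, -0.003, 0.0, 0.232], [0.0, 0.0, 0.0, 1.0]] [-0.30202663  0.64061934  0.25591557]
```

View pics/w1.png

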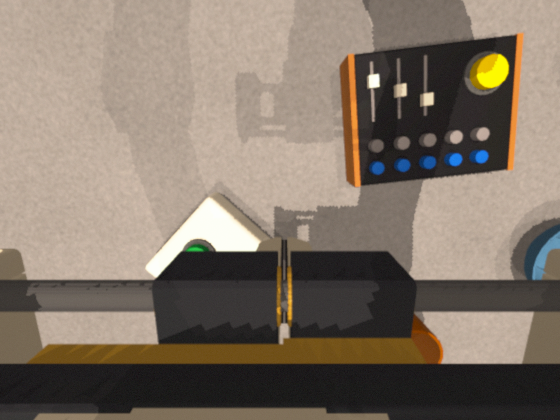

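The wrist view shows the mixer clearly, with its yellow cap at (490,70). The player's cap, at (197,247), is half hidden by the gripper. I'll overshoot along tool z to see it.

{"op": "step_arm", "data": {
  "deltas": [
    {"grip":0,"dx":0,"dy":-3.4,"dz":4.3,"twist":0},
    {"grip":0,"dx":0,"dy":-3.4,"dz":4.3,"twist":0},
    {"grip":0,"dx":0,"dy":-3.4,"dz":4.3,"twist":0},
    {"grip":0,"dx":3.0,"dy":0,"dz":0,"twist":0},
    {"grip":0,"dx":0,"dy":0,"dz":0,"twist":0}
  ]
}}

```text
time_s: 3.28
tcp_pos: [0.5687, -0.3271, 0.1995]
orientation: [2.864, 1.563, 2.426]
contact_force: [0.1, 0.3, 0.4]
grip_width: 0.006
```

```bash
python3 w.py player w2
```

```text
player [273. 153.] 800 [257, 137, 32, 32] [ 0.5143 -0.3139  0.061 ] shift [12.66 -1.15 -5.54]
[[-0.006, 0.424, 0.906, 0.569], [0.005, 0.906, -0.424, -0.327], [-1.0, 0.002, -0.008, 0.2], [0.0, 0.0, 0.0, 1.0]] [0.06672069 0.32014704 0.3510184 ]
```

View pics/w2.png

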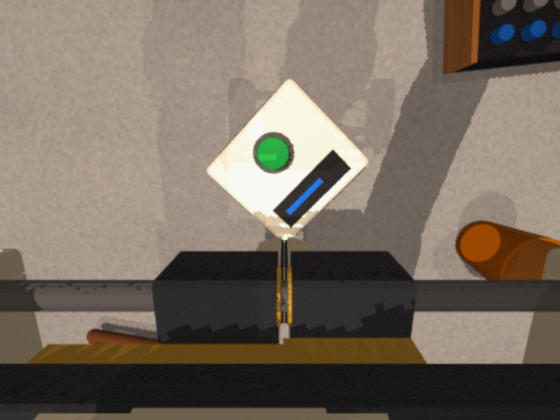

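The green cap is fully visible at (273,153), and its position agrees with the other two views within 3 mm.

{"op": "step_arm", "data": {
  "deltas": [
    {"grip":0,"dx":0,"dy":-1.1,"dz":-5.4,"twist":0},
    {"grip":0,"dx":4.0,"dy":0,"dz":0,"twist":0},
    {"grip":0,"dx":4.0,"dy":0,"dz":0,"twist":0},
    {"grip":0,"dx":2.6,"dy":0,"dz":0,"twist":0},
    {"grip":0,"dx":0,"dy":0,"dz":0,"twist":0}
  ]
}}

```text
time_s: 3.95
tcp_pos: [0.5161, -0.3148, 0.0962]
orientation: [2.725, 1.568, 2.288]
contact_force: [-0.0, -0.3, 0.9]
grip_width: 0.009
```

```bash
cat > t.py <<'E'
import sys;from h import *
from workcell import bot
C=dict(player=(.5155,-.3133),mixer=(.4678,.0587),amp=(.5177,.2285))
s=bot.read_state();T=tcpT(s);t=np.array([*C[sys.argv[1]],H[sys.argv[1]]])
tip=T[:3,3]+.014*T[:3,0]
print('tool shift cm',(T[:3,:3].T@(t-tip)*100).round(2),T.round(3).tolist(),s['contact_force'].round(2) if hasattr(s['contact_force'],'round') else s['contact_force'])
E
python3 t.py player
```

```text
tool shift cm [ 2.13  0.11 -0.11] [[-0.002, 0.424, 0.906, 0.516], [0.002, 0.906, -0.424, -0.315], [-1.0, 0.001, -0.003, 0.096], [0.0, 0.0, 0.0, 1.0]] [-0.01 -0.31  0.87]
```

{"op": "step_arm", "data": {
  "deltas": [
    {"grip":0,"dx":1.7,"dy":0.1,"dz":-0.1,"twist":0},
    {"grip":0,"dx":0.3,"dy":0,"dz":0,"twist":0},
    {"grip":0,"dx":0.2,"dy":0,"dz":0,"twist":0},
    {"grip":0,"dx":0.2,"dy":0,"dz":0,"twist":0},
    {"grip":0,"dx":0,"dy":0,"dz":0,"twist":0}
  ]
}}

```text
time_s: 4.58
tcp_pos: [0.516, -0.3156, 0.073]
orientation: [0.265, 1.57, -0.175]
contact_force: [-0.6, 0.1, 2.5]
grip_width: 0.006
```

{"op": "step_arm", "data": {
  "deltas": [
    {"grip":0,"dx":0.2,"dy":0,"dz":0,"twist":0},
    {"grip":0,"dx":0,"dy":0,"dz":0,"twist":0}
  ]
}}

```text
time_s: 4.82
tcp_pos: [0.516, -0.3156, 0.0707]
orientation: [0.195, 1.57, -0.245]
contact_force: [0.1, -0.5, 2.1]
grip_width: 0.006
```

{"op": "step_arm", "data": {
  "deltas": [
    {"grip":0,"dx":0.2,"dy":0,"dz":0,"twist":0},
    {"grip":0,"dx":0.1,"dy":0,"dz":0,"twist":0},
    {"grip":0,"dx":0,"dy":0,"dz":0,"twist":0}
  ]
}}

```text
time_s: 5.2
tcp_pos: [0.516, -0.3156, 0.0675]
orientation: [-0.061, 1.57, -0.5]
contact_force: [0.3, 0.8, 1.7]
grip_width: 0.007
```

{"op": "step_arm", "data": {
  "deltas": [
    {"grip":0,"dx":0.05,"dy":0,"dz":0,"twist":0},
    {"grip":0,"dx":0,"dy":0,"dz":0,"twist":0}
  ]
}}

```text
time_s: 5.45
tcp_pos: [0.5159, -0.3157, 0.0674]
orientation: [0.054, 1.57, -0.386]
contact_force: [0.1, 1.0, 3.4]
grip_width: 0.007
```

{"op": "step_arm", "data": {
  "deltas": [
    {"grip":0,"dx":0.05,"dy":0,"dz":0,"twist":0},
    {"grip":0,"dx":0,"dy":0,"dz":0,"twist":0}
  ]
}}

```text
time_s: 5.7
tcp_pos: [0.5159, -0.3156, 0.0674]
orientation: [0.164, 1.57, -0.276]
contact_force: [-0.3, 1.6, 6.6]
grip_width: -0.0
```

The travel has stopped and the force is rising, so the switch is at its end stop. I'll go up and over to the mixer.

{"op": "step_arm", "data": {
  "deltas": [
    {"grip":0,"dx":-2,"dy":0,"dz":0,"twist":0},
    {"grip":0,"dx":-5,"dy":0,"dz":0,"twist":0},
    {"grip":0,"dx":-5,"dy":0,"dz":0,"twist":0},
    {"grip":0,"dx":0,"dy":4,"dz":-1.8,"twist":0},
    {"grip":0,"dx":0,"dy":4,"dz":-1.8,"twist":0}
  ]
}}

```text
time_s: 6.32
tcp_pos: [0.5167, -0.2279, 0.1869]
orientation: [-0.755, 1.57, -1.197]
contact_force: [0.9, 0.6, 0.6]
grip_width: 0.005
```

{"op": "step_arm", "data": {
  "deltas": [
    {"grip":0,"dx":0,"dy":4,"dz":-1.8,"twist":0},
    {"grip":0,"dx":0,"dy":4,"dz":-1.8,"twist":0},
    {"grip":0,"dx":0,"dy":4,"dz":-1.8,"twist":0},
    {"grip":0,"dx":0,"dy":4,"dz":-1.8,"twist":0},
    {"grip":0,"dx":0,"dy":4,"dz":-1.8,"twist":0}
  ]
}}

```text
time_s: 6.95
tcp_pos: [0.5204, -0.0079, 0.1862]
orientation: [-1.967, 1.569, -2.407]
contact_force: [0.0, 0.1, -1.0]
grip_width: 0.006
```

{"op": "step_arm", "data": {
  "deltas": [
    {"grip":0,"dx":0,"dy":4,"dz":-1.8,"twist":0},
    {"grip":0,"dx":0,"dy":0,"dz":0,"twist":0}
  ]
}}

```text
time_s: 7.2
tcp_pos: [0.521, 0.0396, 0.186]
orientation: [2.694, 1.569, 2.262]
contact_force: [0.6, -1.3, 0.3]
grip_width: 0.006
```

```bash
python3 w.py mixer w3; python3 t.py mixer
```

```text
mixer [277. 149.] 976 [260, 131, 35, 36] [0.4648 0.058  0.066 ] shift [10.61 -0.42 -6.  ]
[[-0.001, 0.419, 0.908, 0.521], [0.002, 0.908, -0.419, 0.04], [-1.0, 0.001, -0.002, 0.186], [0.0, 0.0, 0.0, 1.0]] [ 0.64304708 -1.34063854  0.25353718]
tool shift cm [10.61 -0.23 -5.76] [[-0.001, 0.423, 0.906, 0.521], [-0.0, 0.906, -0.423, 0.036], [-1.0, -0.001, -0.001, 0.186], [0.0, 0.0, 0.0, 1.0]] [ 0.6  -0.09 -0.  ]
```

View pics/w3.png

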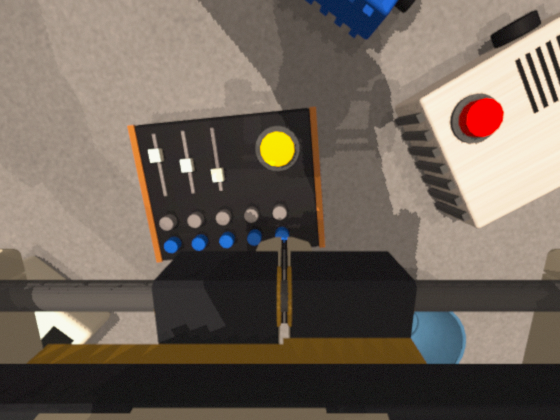

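The yellow cap is at (277,149). The knobs and faders are well clear of the fingertip footprint.

{"op": "step_arm", "data": {
  "deltas": [
    {"grip":0,"dx":0,"dy":-0.2,"dz":-5.8,"twist":0},
    {"grip":0,"dx":3.0,"dy":0,"dz":0,"twist":0},
    {"grip":0,"dx":3.0,"dy":0,"dz":0,"twist":0},
    {"grip":0,"dx":2.6,"dy":0,"dz":0,"twist":0},
    {"grip":0,"dx":0,"dy":0,"dz":0,"twist":0}
  ]
}}

```text
time_s: 7.88
tcp_pos: [0.467, 0.0558, 0.0992]
orientation: [-2.255, 1.566, -2.698]
contact_force: [-0.2, -0.5, -0.5]
grip_width: 0.005
```

```bash
python3 t.py mixer
```

```text
tool shift cm [ 1.92  0.31 -0.04] [[-0.005, 0.428, 0.904, 0.467], [-0.002, 0.904, -0.428, 0.056], [-1.0, -0.004, -0.003, 0.099], [0.0, 0.0, 0.0, 1.0]] [-0.22 -0.52 -0.52]
```

{"op": "step_arm", "data": {
  "deltas": [
    {"grip":0,"dx":1.5,"dy":0.2,"dz":0,"twist":0},
    {"grip":0,"dx":0.3,"dy":0,"dz":0,"twist":0},
    {"grip":0,"dx":0.2,"dy":0,"dz":0,"twist":0},
    {"grip":0,"dx":0.2,"dy":0,"dz":0,"twist":0},
    {"grip":0,"dx":0,"dy":0,"dz":0,"twist":0}
  ]
}}

```text
time_s: 8.5
tcp_pos: [0.4694, 0.0599, 0.0789]
orientation: [0.423, 1.57, -0.017]
contact_force: [0.8, 0.4, 1.0]
grip_width: 0.002
```

{"op": "step_arm", "data": {
  "deltas": [
    {"grip":0,"dx":0.2,"dy":0,"dz":0,"twist":0},
    {"grip":0,"dx":0.1,"dy":0,"dz":0,"twist":0},
    {"grip":0,"dx":0,"dy":0,"dz":0,"twist":0}
  ]
}}

```text
time_s: 8.88
tcp_pos: [0.4694, 0.06, 0.0757]
orientation: [0.459, 1.57, 0.019]
contact_force: [0.5, 0.3, 1.5]
grip_width: 0.002
```

{"op": "step_arm", "data": {
  "deltas": [
    {"grip":0,"dx":0.1,"dy":0,"dz":0,"twist":0},
    {"grip":0,"dx":0,"dy":0,"dz":0,"twist":0}
  ]
}}

```text
time_s: 9.12
tcp_pos: [0.4694, 0.0599, 0.0746]
orientation: [0.335, 1.57, -0.105]
contact_force: [0.4, -1.3, 0.9]
grip_width: 0.004
```

{"op": "step_arm", "data": {
  "deltas": [
    {"grip":0,"dx":0.1,"dy":0,"dz":0,"twist":0},
    {"grip":0,"dx":0.05,"dy":0,"dz":0,"twist":0},
    {"grip":0,"dx":0,"dy":0,"dz":0,"twist":0}
  ]
}}

```text
time_s: 9.5
tcp_pos: [0.4694, 0.0599, 0.0731]
orientation: [0.362, 1.57, -0.078]
contact_force: [1.3, 0.7, 1.4]
grip_width: 0.005
```

{"op": "step_arm", "data": {
  "deltas": [
    {"grip":0,"dx":0.05,"dy":0,"dz":0,"twist":0},
    {"grip":0,"dx":0.05,"dy":0,"dz":0,"twist":0},
    {"grip":0,"dx":0,"dy":0,"dz":0,"twist":0}
  ]
}}

```text
time_s: 9.88
tcp_pos: [0.4694, 0.06, 0.0723]
orientation: [0.554, 1.57, 0.114]
contact_force: [-0.4, 0.2, 2.9]
grip_width: 0.007
```

{"op": "step_arm", "data": {
  "deltas": [
    {"grip":0,"dx":0.05,"dy":0,"dz":0,"twist":0},
    {"grip":0,"dx":0,"dy":0,"dz":0,"twist":0}
  ]
}}

```text
time_s: 10.12
tcp_pos: [0.4694, 0.06, 0.0723]
orientation: [0.675, 1.57, 0.235]
contact_force: [0.9, -0.8, 8.9]
grip_width: 0.007
```

{"op": "step_arm", "data": {
  "deltas": [
    {"grip":0,"dx":0.05,"dy":0,"dz":0,"twist":0},
    {"grip":0,"dx":0,"dy":0,"dz":0,"twist":0}
  ]
}}

```text
time_s: 10.38
tcp_pos: [0.4694, 0.0599, 0.0722]
orientation: [0.75, 1.57, 0.311]
contact_force: [-1.0, -0.6, 11.5]
grip_width: 0.009
```

The mixer switch is at its stop. I'll go up and over to the amp's look position.

{"op": "step_arm", "data": {
  "deltas": [
    {"grip":0,"dx":-2,"dy":0,"dz":0,"twist":0},
    {"grip":0,"dx":-5,"dy":0,"dz":0,"twist":0},
    {"grip":0,"dx":-5,"dy":0,"dz":0,"twist":0},
    {"grip":0,"dx":0,"dy":4.3,"dz":0.8,"twist":0},
    {"grip":0,"dx":0,"dy":4.3,"dz":0.8,"twist":0}
  ]
}}

```text
time_s: 11.0
tcp_pos: [0.52, 0.1314, 0.1916]
orientation: [-2.727, 1.57, 3.115]
contact_force: [0.3, -0.0, 0.5]
grip_width: 0.005
```

{"op": "step_arm", "data": {
  "deltas": [
    {"grip":0,"dx":0,"dy":4.3,"dz":0.8,"twist":0},
    {"grip":0,"dx":0,"dy":4.3,"dz":0.8,"twist":0},
    {"grip":0,"dx":0,"dy":0,"dz":0,"twist":0},
    {"grip":0,"dx":0,"dy":0,"dz":0,"twist":0}
  ]
}}

```text
time_s: 11.5
tcp_pos: [0.5701, 0.2008, 0.1901]
orientation: [-2.134, 1.567, -2.574]
contact_force: [-0.6, 0.5, 0.5]
grip_width: 0.003
```

```bash
python3 w.py amp w4; python3 t.py amp
```

```text
amp [286. 145.] 1076 [268, 126, 37, 38] [0.5143 0.2283 0.081 ] shift [ 9.56  0.18 -6.24]
[[-0.003, 0.426, 0.905, 0.57], [-0.002, 0.905, -0.426, 0.201], [-1.0, -0.003, -0.002, 0.19], [0.0, 0.0, 0.0, 1.0]] [-0.58212976  0.45620989  0.50423471]
tool shift cm [ 9.56  0.35 -5.94] [[-0.002, 0.427, 0.904, 0.57], [-0.002, 0.904, -0.427, 0.2], [-1.0, -0.003, -0.001, 0.19], [0.0, 0.0, 0.0, 1.0]] [-0.36 -0.55 -0.  ]
```

View pics/w4.png

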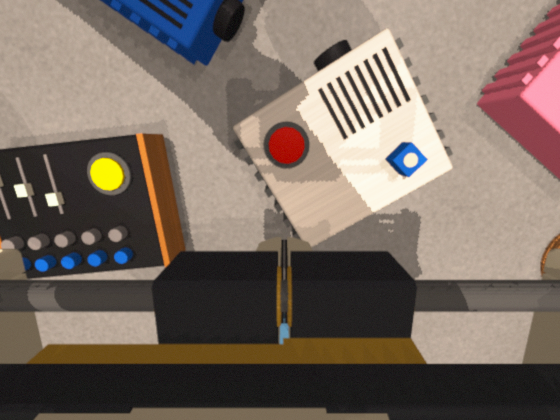

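The red cap is at (286,145), and the chalk at (407,160) is about 105 mm from it.

{"op": "step_arm", "data": {
  "deltas": [
    {"grip":0,"dx":0,"dy":0.3,"dz":-6.0,"twist":0},
    {"grip":0,"dx":3.0,"dy":0,"dz":0,"twist":0},
    {"grip":0,"dx":3.0,"dy":0,"dz":0,"twist":0},
    {"grip":0,"dx":1.6,"dy":0,"dz":0,"twist":0},
    {"grip":0,"dx":0,"dy":0,"dz":0,"twist":0}
  ]
}}

```text
time_s: 12.18
tcp_pos: [0.5177, 0.229, 0.1144]
orientation: [-2.132, 1.568, -2.573]
contact_force: [-0.6, -0.7, 0.1]
grip_width: 0.006
```

```bash
python3 t.py amp
```

```text
tool shift cm [ 1.94 -0.03  0.03] [[-0.002, 0.427, 0.904, 0.518], [-0.002, 0.904, -0.427, 0.229], [-1.0, -0.002, -0.001, 0.114], [0.0, 0.0, 0.0, 1.0]] [-0.65 -0.74  0.09]
```

{"op": "step_arm", "data": {
  "deltas": [
    {"grip":0,"dx":1.5,"dy":0,"dz":-0.1,"twist":0},
    {"grip":0,"dx":0.3,"dy":0,"dz":0,"twist":0},
    {"grip":0,"dx":0.2,"dy":0,"dz":0,"twist":0},
    {"grip":0,"dx":0.2,"dy":0,"dz":0,"twist":0},
    {"grip":0,"dx":0,"dy":0,"dz":0,"twist":0}
  ]
}}

```text
time_s: 12.8
tcp_pos: [0.5175, 0.2307, 0.0934]
orientation: [0.864, 1.57, 0.425]
contact_force: [-0.2, -1.2, 0.8]
grip_width: 0.005
```

{"op": "step_arm", "data": {
  "deltas": [
    {"grip":0,"dx":0.2,"dy":0,"dz":0,"twist":0},
    {"grip":0,"dx":0.1,"dy":0,"dz":0,"twist":0},
    {"grip":0,"dx":0.1,"dy":0,"dz":0,"twist":0},
    {"grip":0,"dx":0,"dy":0,"dz":0,"twist":0}
  ]
}}

```text
time_s: 13.3
tcp_pos: [0.5175, 0.2307, 0.089]
orientation: [0.287, 1.571, -0.152]
contact_force: [-0.7, 0.5, 0.7]
grip_width: 0.001
```

{"op": "step_arm", "data": {
  "deltas": [
    {"grip":0,"dx":0.1,"dy":0,"dz":0,"twist":0},
    {"grip":0,"dx":0.1,"dy":0,"dz":0,"twist":0},
    {"grip":0,"dx":0,"dy":0,"dz":0,"twist":0}
  ]
}}

```text
time_s: 13.68
tcp_pos: [0.5175, 0.2307, 0.0874]
orientation: [0.954, 1.571, 0.515]
contact_force: [-1.0, 0.6, 4.9]
grip_width: 0.008
```

{"op": "step_arm", "data": {
  "deltas": [
    {"grip":0,"dx":0.05,"dy":0,"dz":0,"twist":0},
    {"grip":0,"dx":0,"dy":0,"dz":0,"twist":0}
  ]
}}

```text
time_s: 13.92
tcp_pos: [0.5175, 0.2306, 0.0873]
orientation: [1.147, 1.571, 0.707]
contact_force: [-1.5, -1.1, 6.9]
grip_width: 0.007
```

The amp switch is at its stop. I'll lift clear and check.

{"op": "step_arm", "data": {
  "deltas": [
    {"grip":0,"dx":-2,"dy":0,"dz":0,"twist":0},
    {"grip":0,"dx":-5,"dy":0,"dz":0,"twist":0},
    {"grip":0,"dx":-5,"dy":0,"dz":0,"twist":0},
    {"grip":0,"dx":0,"dy":0,"dz":6,"twist":0},
    {"grip":0,"dx":0,"dy":0,"dz":0,"twist":0}
  ]
}}

```text
time_s: 14.55
tcp_pos: [0.5757, 0.2008, 0.2068]
orientation: [-0.101, 1.565, -0.548]
contact_force: [-0.1, -0.4, 0.5]
grip_width: 0.0
```

```bash
python3 - <<'E'
from h import *;from workcell import bot,eyes
import pickle
o=pickle.load(open('o.pkl','rb'))
N=dict(player=(129,247),mixer=(269,205),amp=(336,203))
d=eyes.snapshot('scene');cv2.imwrite('pics/end.png',d['color'][:,:,::-1])
for n,uv in N.items():
  for x,l in((o['scene'],0),(d,.008)):
    for c,a,b in caps(x['color'],n,np.array(uv),14): print(n,c.round(1),a,ray(c,d['camera_matrix'],d['cam_to_world'],H[n]-.002-l).round(4))
s=bot.read_state();print(s['tcp_pos'],s['contact_force'])
E
```

```text
player [127.9 246. ] 87 [ 0.5165 -0.311   0.059 ]
player [128.5 247.9] 91 [ 0.5161 -0.3114  0.051 ]
mixer [268.5 203.9] 106 [0.4672 0.0603 0.064 ]
mixer [268.5 205.4] 92 [0.4654 0.0604 0.056 ]
amp [335.8 202.5] 101 [0.5184 0.2297 0.079 ]
amp [335.6 203.8] 85 [0.5158 0.2309 0.071 ]
[0.57305501 0.20292151 0.20597079] [-0.80453131  0.56169358 -0.2720613 ]
```

View pics/end.png

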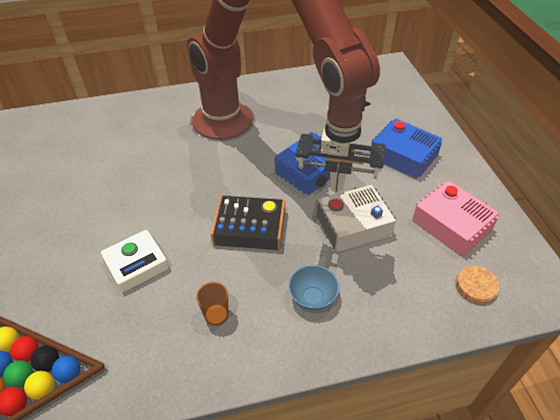

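The end view shows all three caps lower than at the start, at (129,248), (269,205) and (336,204). The units, chalk, tumbler and bowl are in place, and the arm is clear.

```bash
python3 -c "
from workcell import ticket
print(ticket.hand_in())"
```

```text
the job is handed in; nothing more can be done
None
```

I pressed the three switches in order with closed fingertips: player (green), mixer (yellow), then the white amp (red). I then lifted clear and handed the job in at about 14.6 s. The hand-in reports no verdict.

- **Presses:** each one went down until travel stopped at the end stop, with the tips about 7.6–7.8 mm below the out height. The last force readings before lifting were 6.6, 11.5 and 6.9 N, all under the 25 N limit.
- **Final picture:** all three caps sit 1.3–1.9 px lower than at the start. Taken as fully in, they lie within about 3 mm of where they started, the same as the 2–3 mm scatter between camera views.
- **Other objects:** by eye the units, chalk, tumbler and bowl look unmoved; I did not measure them. The arm was clear of everything, with contact force near zero.
- **Weaker evidence:** no direct reading of the switch joints was available. "Fully in" rests on the tip height, the force rise and the cap shift, and the mixer and amp caps' picture shift (about 1.5 and 1.3 px) looked slightly small for the full 8 mm.

My first three move calls were refused for missing keys; nothing moved and I resent them.

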